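Re-index the clamping lever and tighten the chopping board down

ROBOT

A 7-joint arm with a two-finger parallel gripper is mounted at the origin on the work surface. World frame = base frame: x ahead of the robot, y to its left, z up, the work surface at z = 0. Lengths are in mm, angles in rad, forces in N, time in s.
With the tool pointing down it reaches from about 400 to 875 mm from the base axis. Payload 4.4 kg.
Tool frame: the origin (TCP) lies midway between the tips of the shut fingers; the grasp point (between the pads) lies behind it (ctrl.grip_point_offset is the x of the grasp point in the tool frame, in mm); x points along the fingers, z is the direction in which the jaws open and shut, and the axes are right-handed (so a half turn about x gives the same grasp; the last joint's range is limited). The gripper opens to 85 mm and grips with 20 to 120 N. Pads are 22 mm wide; open, the fingers measure 114 mm over their backs; the gripper's body (76 mm by 85 mm) begins 54 mm behind the grasp point. The pads swing forward as they close: fully open they stand 13 mm farther back than shut.
Start: joints at [-1.167, 0.628, 0.038, 1.517, -0.027, 0.996, -0.02], TCP at [294.24, 579.604, 231.313] pointing down, gripper open.
Joint ranges: [-3.06, 3.06], [-0.37, 2.12], [-1.25, 1.32], [0.18, 2.47], [-1.1, 4.24], [0.23, 1.98], [-2.94, 2.94]. Speed limits (rad/s): [2.57, 2.57, 3.14, 3.14, 3.14, 3.14, 3.14].

INTERFACE

Orientations are given as [roll, pitch, yaw] about the fixed x, y, z axes, in that order (R = Rz(yaw) Ry(pitch) Rx(roll)).
In Python, from cell import status, eyes, ctrl gives the robot as it stands. The module is installed in compiled form; this text tells all that it offers.
- The arm moves only by the tool apply_moves, never from a script. Its argument "targets" is a list of rows, each a list of 3 entries, a list of its own where there are three numbers: the shift along the tool's x, y, z in mm, then the turn about the tool's x in degrees, then the finger opening in mm, from 0 to 85.4. In form: [[[dx, dy, dz], roll, claw], ...]. A call has 1 to 10 rows; each row shifts and turns the pose as measured when the row begins, along the tool's axes as they then stand; what a row does not reach is not made up. A row lasts 1/8 s, in which the tool goes at most 62.5 mm and 10.7 degrees, less where a joint would pass 70% of its speed; a pose out of reach is approached as far as the arm can. A call is refused whole if a number of a shift passes 62.5 or a number of a turn 10.7, either way. A call with a gripper value outside its range is refused whole. The fingers move at their own pace and stop on an object; the grip force is fixed at half the most. Time passes only in rows, so rows that do not move let the fingers close. It gives the time, the measured TCP pose, the force and the opening at its end, in the units of the state.
- status.read_state(): the state, without advancing time (a new reading comes with each control period).
- eyes.get_image(name): name is "side" or "top"; returns (picture, depth): 420x560x3 uint8, blue, green, red; 420x560 float32, mm along the optical axis (not along the pixel's ray), 0 where there is no reading.
- eyes.camera_params(name): a dict with "fx", "fy", "cx", "cy" (pixels), "R" (3x3) and "t" (3): a world point X has camera coordinates R X + t. Camera axes: x right, y down, z forward; pixel columns grow to the right and rows downward; lengths in mm; the calibration is good to about 2 mm. A picture is of the moment at which its call begins. camera_params takes no time and is no camera call.
- ctrl.finish_job(): hands the job in, once; it reports no verdict.
The state is a dict: "clock": time; "qpos": joint angles; "qd": joint speeds; "tau": joint torques, N m; "eef_pos": TCP position; "tool_rot": TCP orientation; "force": force on the tool from outside, world axes, zero at the start; "torque": the same for the moment, N m; "width": finger opening in mm.
Only numpy, scipy, OpenCV 4.12 (cv2) and the standard library are available. Lean on these libraries where they do the work, as an engineer would, in place of code of your own. Each camera call takes 0.05 s, during which the arm holds its last target.

TASK

The clamp lever on the balcony table has almost used up its swing and the chopping board is still loose under the clamp. Lift the lever off its serrations, swing it back anticlockwise past the middle of its arc, let it drop back into the teeth and turn it clockwise until the foot holds the board firmly, when the knob takes about 14 N to move, without overtightening. Leave the lever fully seated and let go, with the board and everything around it where it was.

Things in the scene. Friction and masses are not known exactly. Their poses are not given: they have to be found in the camera images.
- knob_mid (a point): centre of the black upright knob at the end of the orange lever: a cylinder 18 mm across, 45 mm tall, that spins freely on its vertical axis; the point is on that axis half-way up, 85 mm from the screw axis, 152 mm above the table when the lever is seated. The orange arm begins 24 mm below it. Force to turn the screw is applied here sideways (values: see clamp_hub)
- clamp: grey hold-down clamp bolted to the table; origin on the vertical screw axis at table level. Its +x points from that axis to its column (64 to 100 mm away, 90 mm tall), -x out over the board. A round head (92 mm across, top at 90 mm) carries the screw and two brass stop pins, 10 mm thick, 40 mm either side of the axis, tops at 130 mm
- lever (a joint): direction of the lever about the screw axis, rad: 0 points along the clamp's -x, growing clockwise seen from above (tightening); the knob lies at 85 mm times (-cos, +sin) of it along the clamp's x, y. Stop pins limit it to -1.35 .. 1.35. Seated, it turns the screw both ways after up to 0.25 rad of play
- handle (a joint): height of the lever above its seat, m: 0 seated, up to 0.012. Two hub bars sit between ten 4 mm bars (every 36 deg) on the screw's disc. Raised 5 mm or more it swings freely without turning the screw. A spring and its weight push it down (5 N seated, 7 N at the top); on top of a bar it stays up to 4 mm high until swung a little; over 1 mm up it slips under load
- clamp_hub (a point): fixed, on the screw axis 104 mm above the table; screw top 152 mm high, 24 mm across. Turning the seated lever clockwise takes about 9 N sideways at the knob while the foot is clear of the board, then rises steadily: 12.5 N when it presses 70 N, 14 N at 105 N (rightly tight), 18 N at 185 N (too much). Held still after a turn the knob may push back 2 to 4 N less. The screw stays where left
- foot_axis (a point): on the screw axis 18 mm above the table, the height of the board's top, fixed. The screw turns in place and pushes a black rubber foot (32 mm across) straight down here, 4 mm per radian clockwise seen from above; the foot starts 1 to 6.5 mm above the board (not measured)
- board: wooden chopping board 180 x 260 x 18 mm lying on the table under the clamp's foot, loose; origin at the centre of its underside, its 260 mm along its own y
- katori: small steel bowl 60 mm across, 30 mm tall, standing on the board; origin at its underside
- tiffin: blue insulated tiffin, 124 mm across, 118 mm tall; origin at its underside; bystander
- tumbler: steel tumbler 72 mm across, 100 mm tall; origin at its underside; bystander
- bowl: glass bowl with green silicone lid, 140 mm across, 80 mm tall; origin at its underside; bystander
- jar: amber glass jar with yellow cap, 64 mm across, 100 mm tall; origin at its underside; bystander
- tray: red melamine tray 300 x 200 x 22 mm; origin at its underside; bystander
- spoon: wooden spoon 264 mm long laid across the tray rims; bystander

How it is judged:
By the outcome, as a careful person would: the job done as asked, in the order asked, and still so for the second after the job is handed in, with the robot touching nothing.
It also fails if it takes over 64 s, if anything falls off the work surface, if the arm or the gripper's body presses on something with over 40 N, if the wrist force passes 120 N, or if a joint passes its speed limit or range.

## Working session

There is one attempt and no reset: what is moved stays moved. The work goes in short steps, Python scripts to look and compute and a tool call to move; the robot and the scene stay as the last step left them, time stands still between calls to the robot, and variables do not carry over. Pictures are saved under pics/ and viewed, and the job is handed in when it is done.

Besides the shell and the picture viewer there is one more tool, called after "Emit:" by a JSON object that holds its "method" and its "body". apply_moves: Moves the arm, as the interface text tells. Its arguments: {"type":"object","properties":{"targets":{"type":"array"}},"required":["targets"]}

```bash
mkdir -p pics; ls; python3 - <<'E'
from cell import status, eyes, ctrl
import cv2, numpy as np
print(status.read_state()); print(ctrl.grip_point_offset)
for n in ("side","top"):
    p,d=eyes.get_image(n); cv2.imwrite(f"pics/{n}0.png",p); np.savez(f"{n}0.npz",p=p,d=d)
    print(n,eyes.camera_params(n))
E
```

```text
pics
{'clock': 0.0, 'qpos': array([-1.16680648,  0.62934245,  0.03844194,  1.51836226, -0.02701098,
        0.99627138, -0.01999441]), 'qd': array([ 0.00112465,  0.00098405, -0.00232321,  0.00048905,  0.00045937,
        0.00046634, -0.00114995]), 'tau': array([ 9.46000146e-04, -5.63415492e+01,  1.22608557e+00, -1.93441433e+01,
        1.09411959e-02,  1.02266326e-02,  1.05311403e-05]), 'eef_pos': array([293.948054  , 579.04987747, 230.39328541]), 'tool_rot': array([-3.13357744,  1.5689308 , -2.0325712 ]), 'force': array([ 0.53933174, -0.42328597, -0.0977128 ]), 'torque': array([-0.01190827, -0.01425012,  0.03698916]), 'width': 85.25282610108071}
-18.700000000000003
side {'fx': 394.579413389348, 'fy': 394.579413389348, 'cx': 274.25466807613884, 'cy': 215.81434967250698, 'R': array([[ 0.8427727 , -0.53811536, -0.01288554],
       [-0.3769476 , -0.5729317 , -0.72777728],
       [ 0.3842456 ,  0.618208  , -0.68569249]]), 't': array([-406.75692687,  287.87094004,  872.41081615])}
top {'fx': 501.27202126251507, 'fy': 501.27202126251507, 'cx': 281.3369156383662, 'cy': 214.46977338172155, 'R': array([[-0.12127373, -0.99261428, -0.00309485],
       [-0.97169052,  0.11935306, -0.20389304],
       [ 0.20275652, -0.02171963, -0.97898828]]), 't': array([  58.23093349,  516.05463591, 1703.2516574 ])}
```

View pics/side0.png

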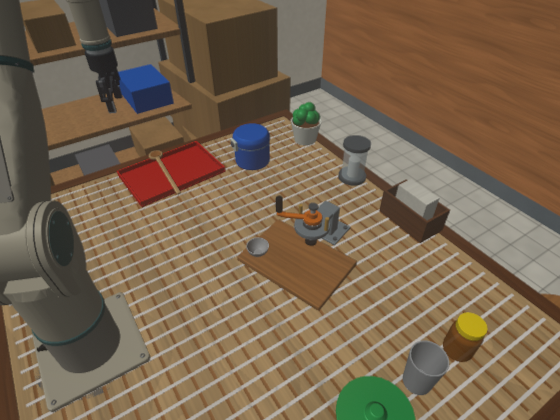

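View pics/top0.png

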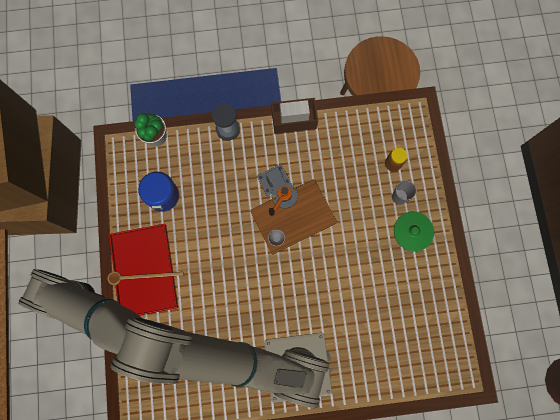

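The side view shows the knob near (279,204), the head near (313,222) and the column at (335,215). In the top view the knob is near (272,211), the hub near (285,193) and the column near (274,180). I'll zoom in on both.

```bash
python3 - <<'E'
import cv2, numpy as np
s=np.load("side0.npz")['p'];t=np.load("top0.npz")['p']
a=cv2.resize(s[180:280,230:370],None,fx=5.5,fy=5.5,interpolation=cv2.INTER_CUBIC);cv2.imwrite("pics/sz0.png",a)
a=cv2.resize(t[150:260,240:350],None,fx=5.4,fy=5.4,interpolation=cv2.INTER_CUBIC);cv2.imwrite("pics/tz0.png",a)
E
```

```text
(no output)
```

View pics/sz0.png

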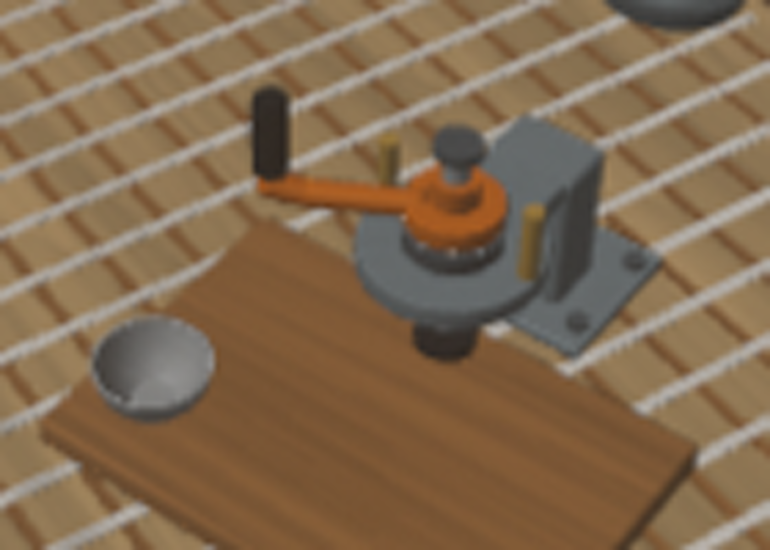

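View pics/tz0.png

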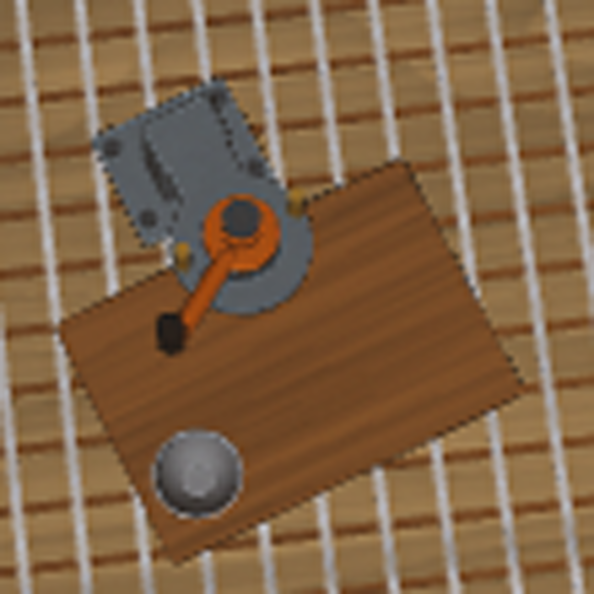

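```bash
cat > h.py <<'E'
import cv2, numpy as np
from cell import status, eyes, ctrl
C={n:eyes.camera_params(n) for n in("side","top")}
def ray(n,uv):
    c=C[n];R=np.array(c["R"]);t=np.array(c["t"])
    d=R.T@np.array([(uv[0]-c["cx"])/c["fx"],(uv[1]-c["cy"])/c["fy"],1.]);return -R.T@t,d/np.linalg.norm(d)
def onz(n,uv,z):
    o,d=ray(n,uv);return o+d*(z-o[2])/d[2]
def tri(us,ut):
    A=np.zeros((3,3));b=np.zeros(3);L=[ray("side",us),ray("top",ut)]
    for o,d in L:
        P=np.eye(3)-np.outer(d,d);A+=P;b+=P@o
    x=np.linalg.solve(A,b);return x,[np.linalg.norm((np.eye(3)-np.outer(d,d))@(x-o)) for o,d in L]
def proj(n,X):
    c=C[n];p=np.array(c["R"])@X+c["t"];return np.array([c["fx"]*p[0]/p[2]+c["cx"],c["fy"]*p[1]/p[2]+c["cy"]])
def masks(p):
    h=cv2.cvtColor(p,cv2.COLOR_BGR2HSV).astype(int);H,S,V=h[...,0],h[...,1],h[...,2]
    return dict(black=(V<62),orange=((H<14)&(S>190)&(V>120)),brass=((H>14)&(H<26)&(S>140)&(V>90)),steel=((S<60)&(V>50)))
def blob(m,box):
    x0,y0,x1,y1=box;k=np.zeros(m.shape,np.uint8);k[y0:y1,x0:x1]=m[y0:y1,x0:x1]
    n,l,st,ce=cv2.connectedComponentsWithStats(k,connectivity=8)
    return [(ce[i].round(2).tolist(),st[i].tolist()) for i in range(1,n) if st[i,4]>5]
E
python3 - <<'E'
from h import *
s=np.load("side0.npz")['p'];t=np.load("top0.npz")['p'];d=np.load("side0.npz")['d']
ms,mt=masks(s),masks(t)
for k in("black","orange","brass"):
    print(k,"side",blob(ms[k],(260,180,345,250)));print(k,"top",blob(mt[k],(255,160,305,225)))
E
```

```text
black side [([278.53, 203.83], [276, 196, 6, 16, 88]), ([334.73, 221.25], [332, 212, 6, 21, 56]), ([314.91, 227.52], [309, 225, 12, 5, 23]), ([310.42, 241.71], [306, 239, 10, 6, 48])]
black top [([279.5, 168.17], [279, 167, 2, 4, 6]), ([268.69, 181.69], [267, 177, 6, 10, 16]), ([283.93, 190.18], [282, 187, 5, 7, 28]), ([266.83, 190.33], [266, 189, 3, 3, 6]), ([271.0, 211.28], [269, 208, 5, 8, 32])]
orange side [([304.17, 216.6], [280, 212, 41, 11, 197])]
orange top [([282.05, 197.08], [274, 186, 18, 26, 138])]
brass side [([299.29, 208.57], [298, 205, 4, 9, 14]), ([326.67, 218.67], [326, 218, 3, 3, 6]), ([325.2, 224.9], [325, 222, 2, 8, 10]), ([277.36, 229.68], [275, 226, 7, 8, 22]), ([271.67, 230.25], [269, 228, 6, 6, 12]), ([275.14, 236.43], [274, 235, 4, 4, 7]), ([277.56, 240.11], [276, 238, 5, 6, 9]), ([280.29, 243.57], [279, 242, 4, 5, 7]), ([270.56, 247.22], [269, 245, 4, 5, 9]), ([309.33, 248.0], [308, 247, 4, 3, 6])]
brass top [([295.06, 186.12], [294, 184, 4, 6, 17]), ([273.5, 197.0], [273, 195, 2, 5, 10])]
```

```bash
python3 - <<'E'
from h import *
k,e=tri((278.6,203.7),(271,211.3));print("knob tri",k,e)
print("side@152",onz("side",(278.6,203.7),152),"top@152",onz("top",(271,211.3),152))
print("screw",tri((313.2,205.1),(284.0,190.0)),onz("side",(313.2,205.1),152),onz("top",(284.0,190.1),152))
# pins: side tops (zoom 389,136)(535,208); top view tops
for z,n in(((389,138),"L"),((535,210),"R")):
    u=(230+z[0]/5.5-.4,180+z[1]/5.5-.4);print(n,u,onz("side",u,130))
for z in((181,246),(297,191)):
    u=(240+z[0]/5.4-.4,150+z[1]/5.4-.4);print("top",u,onz("top",u,130))
# board corners on z=18 from top
P=[onz("top",(240+a/5.4-.4,150+b/5.4-.4),18) for a,b in((401,160),(522,384),(178,563),(62,326))]
P=np.array(P);print(P.round(1));print("edges",[np.linalg.norm(P[i]-P[(i+1)%4]).round(1) for i in range(4)],P.mean(0))
for a,b in((0,3),(1,2)):
    v=P[a]-P[b];print("dir",np.degrees(np.arctan2(v[1],v[0])))
E
```

```text
knob tri [515.65591616  29.53733575 146.58204486] [np.float64(0.8755533173958729), np.float64(0.8755533173959259)]
side@152 [513.2460923   24.22864476 152.        ] top@152 [513.65407938  29.87749508 152.        ]
screw (array([583.40043153, -22.63099274, 147.22247856]), [np.float64(1.7367974964722421), np.float64(1.7367974964721764)]) [581.78056728 -27.19192337 152.        ] [580.21740362 -21.6502407  152.        ]
L (300.32727272727277, 204.6909090909091) [571.01417054  11.31163842 130.        ]
R (326.8727272727273, 217.78181818181818) [597.55270125 -64.29809652 130.        ]
top (273.11851851851856, 195.15555555555554) [572.88655479  16.20922905 130.        ]
top (294.6, 184.97037037037038) [599.29706985 -60.24371921 130.        ]
[[ 641.9 -138.7   18. ]
 [ 480.2 -197.4   18. ]
 [ 389.8   42.1   18. ]
 [ 556.2   99.9   18. ]]
edges [np.float64(172.0), np.float64(255.9), np.float64(176.1), np.float64(253.5)] [517.01389698 -48.52475798  18.        ]
dir -70.24236949163384
dir -69.33324470126851
```

```bash
cat >> h.py <<'E'
from scipy.spatial.transform import Rotation as Ro
AX=np.array([581.,-24.4]);TH=np.radians(109.2-90)
cx=np.array([np.cos(TH),np.sin(TH)]);cy=np.array([-np.sin(TH),np.cos(TH)])
def knob(l,r=85.): return AX+r*(-np.cos(l)*cx+np.sin(l)*cy)
def lev(p):
    v=np.asarray(p)[:2]-AX;return np.arctan2(v@cy,-v@cx),np.linalg.norm(v)
def tang(l): return np.sin(l)*cx+np.cos(l)*cy
def st():
    s=status.read_state();R=Ro.from_euler('xyz',s['tool_rot']).as_matrix();return s,R
def rep():
    s,R=st();p=s['eef_pos'];l,r=lev(p);f=s['force']
    T=tang(l);N=(np.asarray(p)[:2]-AX)/r
    print("t",round(s['clock'],2),"p",np.round(p,1),"lev %.3f r %.1f"%(l,r),"F",np.round(f,1),"tan %.1f rad %.1f"%(f[:2]@T,f[:2]@N),"w",round(s['width'],1))
    return s,R
E
python3 - <<'E'
from h import *
s,R=rep();print(R.round(3));print(lev((513.5,27)))
print(R.T@(np.array([513.5,27,230])-s['eef_pos']))
E
```

```text
t 0.1 p [294.  579.1 230.5] lev 1.462 r 668.3 F [0.1 0.1 0.3] tan 0.1 rad 0.1 w 85.2
[[-0.001 -0.892  0.453]
 [-0.002  0.453  0.892]
 [-1.    -0.    -0.002]]
(np.float64(0.9859120687324988), np.float64(84.84226541058413))
[   1.16581498 -445.66727032 -392.88392893]
```

Emit:
{"method": "apply_moves", "body": {"targets": [[[0,-44,-39],0,85],[[0,-44,-39],0,85],[[0,-44,-39],0,85],[[0,-44,-39],0,85],[[0,-44,-39],0,85],[[0,-44,-39],0,85],[[0,-44,-39],0,85],[[0,-44,-39],0,85],[[0,-44,-39],0,85],[[0,-44,-39],0,85]]}}

```text
clock: 1.35
eef_pos: [514.6, 21.3, 227.2]
tool_rot: [2.285, 1.567, -2.886]
force: [1.9, -0.3, -0.5]
width: 84.9
```

```bash
python3 - <<'E'
from h import *
s,R=rep();print(R.round(3))
print(R.T@(np.array([513.5,27,200])-s['eef_pos']))
E
```

```text
t 1.35 p [514.6  21.3 227.2] lev 0.938 r 80.6 F [ 1.9 -0.3 -0.5] tan 0.9 rad -1.7 w 84.9
[[-0.003 -0.897  0.442]
 [-0.001  0.442  0.897]
 [-1.     0.003 -0.002]]
[27.15843049  3.46771841  4.65016527]
```

Emit:
{"method": "apply_moves", "body": {"targets": [[[12,3.5,4.5],0,70],[[12,0,0],0,55],[[0,0,0],0,50]]}}

```text
clock: 1.72
eef_pos: [513.8, 21.7, 201.4]
tool_rot: [2.708, 1.566, -2.472]
force: [-0.6, -0.2, -0.5]
width: 49.7
```

```bash
python3 - <<'E'
from h import *
s,R=rep()
for n in("side","top"):
    p,d=eyes.get_image(n); 
    k=proj(n,s['eef_pos']).round(1); print(n,k)
    x,y=int(k[0]),int(k[1]);cv2.imwrite(f"pics/{n}1.png",cv2.resize(p[y-50:y+50,x-65:x+65],None,fx=6,fy=6,interpolation=cv2.INTER_CUBIC))
E
```

```text
t 1.73 p [513.8  21.7 201.4] lev 0.936 r 81.5 F [-0.6 -0.2 -0.5] tan -0.5 rad 0.4 w 49.7
side [279.3 188.8]
top [273.2 207.7]
```

View pics/side1.png

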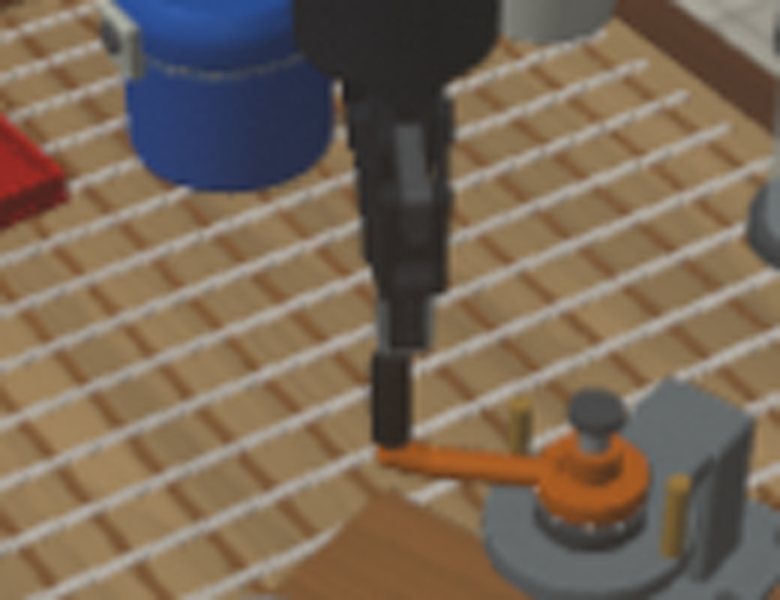

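View pics/top1.png

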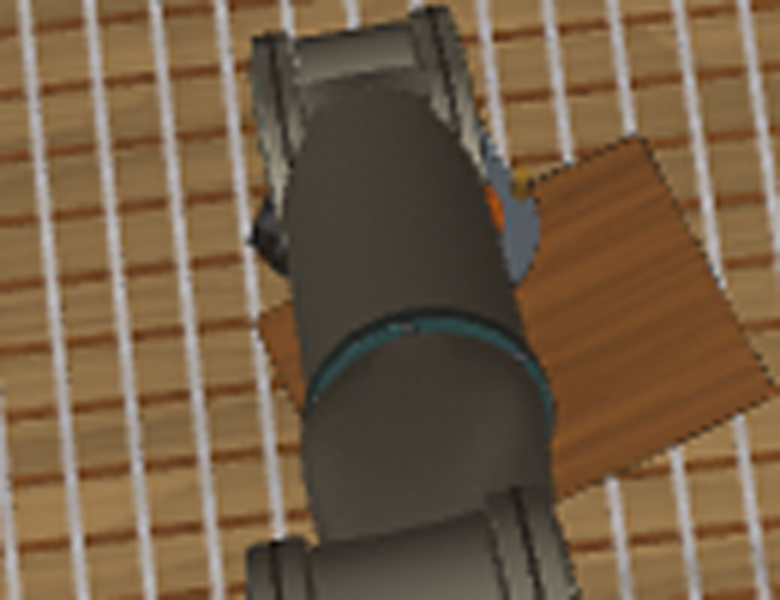

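The side view shows the fingers (zoomed, about x=406) slightly right of the knob (x=391), which agrees with the top camera's estimate. I'll shift tool y by +4 and z by +6, then descend.

Emit:
{"method": "apply_moves", "body": {"targets": [[[0,4,6],0,50],[[0,0,0],0,50]]}}

```text
clock: 2.08
eef_pos: [513.7, 31.8, 202.9]
tool_rot: [3.091, 1.569, -2.085]
force: [-0.5, 0.4, -0.2]
width: 50.3
```

```bash
python3 - <<'E'
from h import *
s,R=rep();print(R.T@(np.array([513.5,29,138])-s['eef_pos']))
E
```

```text
t 2.08 p [513.7  31.8 202.9] lev 1.031 r 87.6 F [-0.5  0.4 -0.2] tan -0.0 rad 0.7 w 50.3
[64.91438898 -1.03539428 -2.42628553]
```

Emit:
{"method": "apply_moves", "body": {"targets": [[[16,-0.5,-1.5],0,50],[[16,0,0],0,50],[[16,0,0],0,50],[[14,0,0],0,50],[[0,0,0],0,50]]}}

```text
clock: 2.7
eef_pos: [515.0, 32.2, 140.9]
tool_rot: [-1.483, 1.567, -0.372]
force: [0.2, -0.2, -0.3]
width: 49.8
```

```bash
python3 - <<'E'
from h import *
s,R=rep();print(R.T@(np.array([513.5,29,138])-s['eef_pos']))
p,d=eyes.get_image("side");cv2.imwrite("pics/side2.png",cv2.resize(p[160:260,230:360],None,fx=6,fy=6,interpolation=cv2.INTER_CUBIC))
E
```

```text
t 2.7 p [515.   32.2 140.9] lev 1.044 r 87.0 F [ 0.2 -0.2 -0.3] tan -0.0 rad -0.3 w 49.8
[ 2.88206633 -0.10371486 -3.54547019]
```

View pics/side2.png

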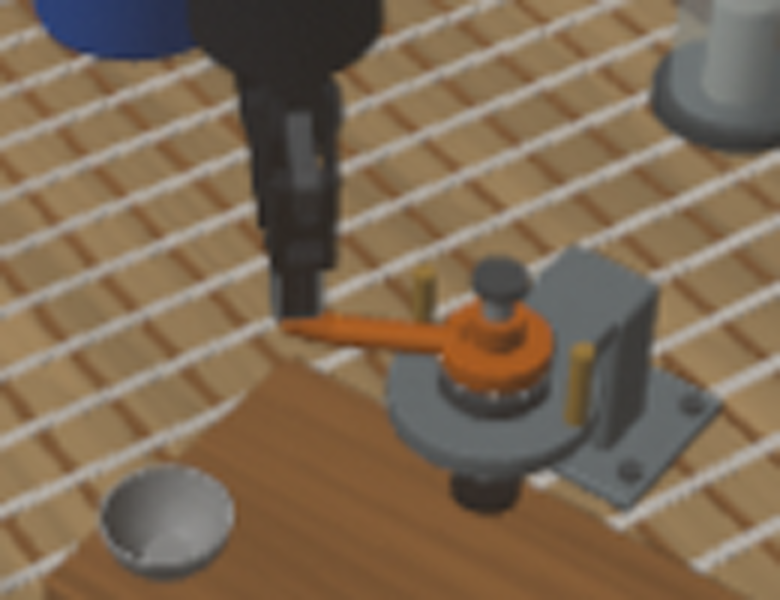

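The fingers now straddle the knob: finger centre at zoom x≈298, knob at ≈293. I'll close.

Emit:
{"method": "apply_moves", "body": {"targets": [[[1,0.5,-2],0,30],[[0,0,0],0,10],[[0,0,0],0,10],[[0,0,0],0,10]]}}

```text
clock: 3.25
eef_pos: [514.7, 30.4, 141.5]
tool_rot: [-1.279, 1.564, -0.168]
force: [0.5, -0.1, -3.5]
width: 16.6
```

```bash
python3 - <<'E'
from h import *
rep()
E
```

```text
t 3.25 p [514.7  30.4 141.5] lev 1.026 r 86.1 F [ 0.5 -0.1 -3.5] tan 0.2 rad -0.4 w 16.6
```

Emit:
{"method": "apply_moves", "body": {"targets": [[[0,0,0],0,10],[[-4,0,0],0,10],[[-4,0,0],0,10],[[0,0,0],0,10]]}}

```text
clock: 3.75
eef_pos: [514.3, 29.9, 149.3]
tool_rot: [-1.432, 1.565, -0.321]
force: [-0.1, -0.7, -6.0]
width: 16.7
```

```bash
python3 - <<'E'
from h import *
rep()
p,d=eyes.get_image("side");cv2.imwrite("pics/side3.png",cv2.resize(p[160:260,230:360],None,fx=6,fy=6,interpolation=cv2.INTER_CUBIC))
rep()
E
```

```text
t 3.75 p [514.3  29.9 149.3] lev 1.018 r 86.1 F [-0.1 -0.7 -6. ] tan -0.6 rad -0.4 w 16.7
t 3.8 p [514.2  29.9 149.2] lev 1.018 r 86.0 F [ 1.   0.1 -6.2] tan 0.7 rad -0.7 w 16.6
```

View pics/side3.png

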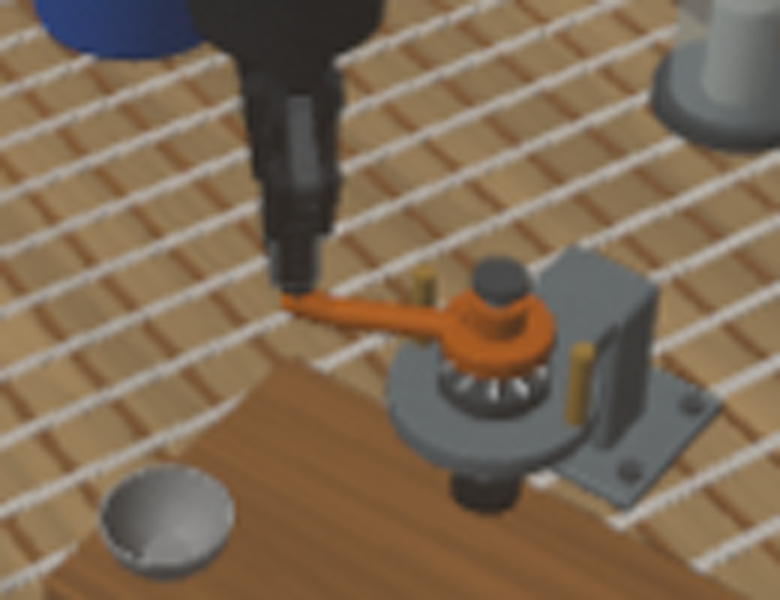

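```bash
cat >> h.py <<'E'
def plan(ls,z=None):
    s,R=st();p=s['eef_pos'].copy()
    l0,r0=lev(p)
    q=p.copy()
    for l in ls:
        k=knob(l);n=np.array([k[0],k[1],p[2]]);d=R.T@(n-q);print("%.2f"%l,d.round(1));q=n
E
python3 - <<'E'
from h import *
import h
h.AX=np.array([580.4,-23.9])
l,r=lev(status.read_state()['eef_pos']);print(l,r)
plan(l-0.11*np.arange(1,21))
E
```

```text
1.0176760411731554 85.26189891656223
0.91 [-0.   1.3 -9.3]
0.80 [-0.   0.5 -9.3]
0.69 [-0.  -0.5 -9.3]
0.58 [ 0.  -1.5 -9.2]
0.47 [ 0.  -2.5 -9. ]
0.36 [ 0.  -3.5 -8.7]
0.25 [ 0.  -4.4 -8.2]
0.14 [ 0.  -5.3 -7.7]
0.03 [ 0.  -6.1 -7.1]
-0.08 [ 0.  -6.8 -6.4]
-0.19 [ 0.  -7.5 -5.6]
-0.30 [ 0.  -8.1 -4.7]
-0.41 [ 0.  -8.5 -3.8]
-0.52 [ 0.  -8.9 -2.8]
-0.63 [ 0.1 -9.2 -1.8]
-0.74 [ 0.1 -9.3 -0.8]
-0.85 [ 0.1 -9.3  0.2]
-0.96 [ 0.1 -9.3  1.2]
-1.07 [ 0.1 -9.1  2.2]
-1.18 [ 0.1 -8.8  3.2]
```

Emit:
{"method": "apply_moves", "body": {"targets": [[[0,1.2,-9.3],0,10],[[0,0.4,-9.3],0,10],[[0,-0.5,-9.3],0,10],[[0,-1.5,-9.2],0,10],[[0,0,0],0,10]]}}

```text
clock: 4.42
eef_pos: [496.0, -6.5, 148.9]
tool_rot: [-1.599, 1.566, -0.49]
force: [0.9, 0.8, -6.1]
width: 16.7
```

```bash
sed -i 's/AX=np.array(\[581.,-24.4\])/AX=np.array([580.4,-23.9])/' h.py; python3 - <<'E'
from h import *
s,R=rep()
l,r=lev(s['eef_pos']);plan(l-0.11*np.arange(1,11))
E
```

```text
t 4.42 p [496.   -6.5 148.9] lev 0.538 r 86.1 F [ 0.9  0.8 -6.1] tan 0.9 rad -0.7 w 16.7
0.43 [ 0.  -4.  -8.6]
0.32 [ 0.  -3.8 -8.5]
0.21 [ 0.  -4.8 -8. ]
0.10 [ 0.  -5.6 -7.5]
-0.01 [ 0.  -6.4 -6.8]
-0.12 [ 0.  -7.1 -6.1]
-0.23 [ 0.  -7.7 -5.3]
-0.34 [ 0.  -8.3 -4.4]
-0.45 [ 0.  -8.7 -3.4]
-0.56 [ 0.  -9.  -2.5]
```

Smooth, with radial force near zero. Continuing.

Emit:
{"method": "apply_moves", "body": {"targets": [[[0,-3,-8.8],0,10],[[0,-3.8,-8.5],0,10],[[0,-4.8,-8],0,10],[[0,-5.6,-7.5],0,10],[[0,-6.4,-6.8],0,10],[[0,-7.1,-6.1],0,10],[[0,-7.7,-5.3],0,10],[[0,-8.2,-4.4],0,10],[[0,0,0],0,10]]}}

```text
clock: 5.55
eef_pos: [515.0, -81.4, 148.9]
tool_rot: [-1.41, 1.566, -0.3]
force: [0.7, 1.4, -6.1]
width: 16.4
```

```bash
python3 - <<'E'
from h import *
s,R=rep()
l,r=lev(s['eef_pos']);plan(l-0.11*np.arange(1,11))
E
```

```text
t 5.55 p [515.  -81.4 148.9] lev -0.386 r 87.0 F [ 0.7  1.4 -6.1] tan 0.5 rad -1.4 w 16.4
-0.50 [ 0.  -9.6 -1.2]
-0.61 [ 0.  -9.1 -2.1]
-0.72 [ 0.  -9.3 -1.1]
-0.83 [ 0.  -9.3 -0. ]
-0.94 [ 0.  -9.3  1. ]
-1.05 [ 0.  -9.1  2. ]
-1.16 [ 0.  -8.9  3. ]
-1.27 [ 0.  -8.5  3.9]
-1.38 [ 0.  -8.   4.9]
-1.49 [ 0.  -7.4  5.7]
```

Emit:
{"method": "apply_moves", "body": {"targets": [[[0,-9,-2],0,10],[[0,-9.1,-1.8],0,10],[[0,-9.2,-0.8],0,10],[[0,-9.3,0.2],0,10],[[0,-9.3,1.2],0,10],[[0,-9,2.2],0,10],[[0,-3,1],0,10],[[0,0,0],0,10]]}}

```text
clock: 6.55
eef_pos: [569.4, -109.5, 148.2]
tool_rot: [-2.13, 1.568, -1.02]
force: [-0.0, -1.5, -5.5]
width: 16.3
```

```bash
python3 - <<'E'
from h import *
s,R=rep()
from scipy.optimize import least_squares
P=np.array([[514.2,29.9],[496,-6.5],[515,-81.4],s['eef_pos'][:2]])
f=least_squares(lambda c:np.hypot(*(P-c).T)-85,[580,-24]);print(f.x,f.fun)
print([np.round(x,3) for x in [Ro.from_euler('xyz',s['tool_rot']).as_matrix()]])
p,d=eyes.get_image("side");cv2.imwrite("pics/side4.png",cv2.resize(p[160:260,230:360],None,fx=6,fy=6,interpolation=cv2.INTER_CUBIC))
E
```

```text
t 6.55 p [ 569.4 -109.5  148.2] lev -1.108 r 86.3 F [-0.  -1.5 -5.5] tan -0.1 rad 1.5 w 16.3
[578.89247662 -25.1398234 ] [-0.06179487 -0.03762187  0.13199188 -0.13638456]
[array([[ 0.001, -0.896,  0.444],
       [-0.002,  0.444,  0.896],
       [-1.   , -0.002, -0.001]])]
```

View pics/side4.png

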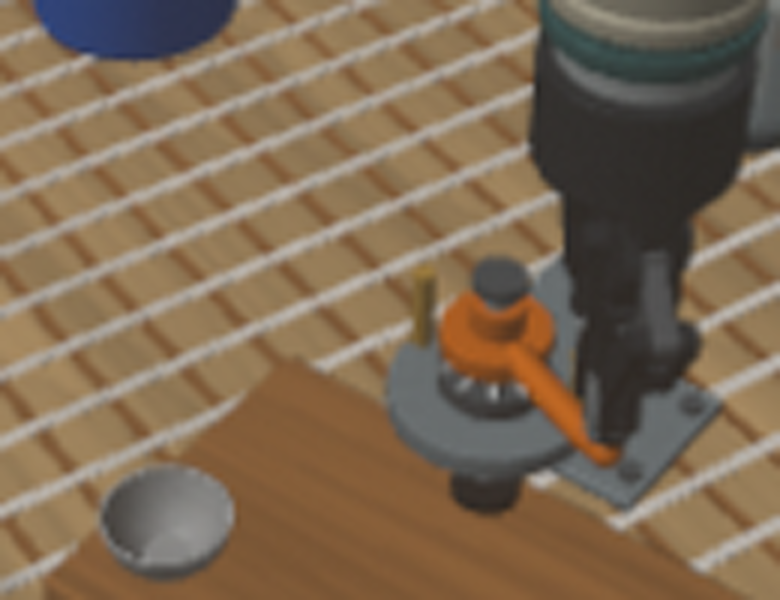

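```bash
sed -i 's/AX=np.array(\[580.4,-23.9\])/AX=np.array([578.9,-25.1])/' h.py; python3 - <<'E'
from h import *
s,R=rep();print(lev([514.5,30.2]))
E
```

```text
t 6.6 p [ 569.2 -109.5  148.2] lev -1.121 r 84.9 F [ 0.1 -1.9 -5.9] tan -0.3 rad 1.8 w 15.9
(np.float64(1.0446239426548727), np.float64(84.88492210045312))
```

Emit:
{"method": "apply_moves", "body": {"targets": [[[2.5,0,0],0,10],[[2.5,0,0],0,10],[[2,0,0],0,10],[[0,0,0],0,10]]}}

```text
clock: 7.1
eef_pos: [571.1, -109.8, 145.3]
tool_rot: [-1.514, 1.563, -0.404]
force: [-1.0, 0.0, -3.3]
width: 16.6
```

```bash
python3 - <<'E'
from h import *
s,R=rep()
E
```

```text
t 7.1 p [ 571.1 -109.8  145.3] lev -1.143 r 85.1 F [-1.   0.  -3.3] tan 1.0 rad 0.0 w 16.6
```

```bash
python3 - <<'E'
from h import *
s,R=rep()
l,r=lev(s['eef_pos']);plan(l+0.05*np.arange(1,9))
E
```

```text
t 7.1 p [ 571.1 -109.8  145.3] lev -1.143 r 85.1 F [-1.   0.  -3.3] tan 1.0 rad 0.0 w 16.6
-1.09 [-0.   4.  -1.4]
-1.04 [-0.   4.1 -1.2]
-0.99 [-0.   4.1 -1. ]
-0.94 [-0.   4.2 -0.8]
-0.89 [-0.   4.2 -0.6]
-0.84 [-0.   4.2 -0.4]
-0.79 [-0.   4.2 -0.2]
-0.74 [-0.   4.2  0. ]
```

Emit:
{"method": "apply_moves", "body": {"targets": [[[1.5,4,-1.4],0,10],[[1.5,4,-1.2],0,10]]}}

```text
clock: 7.35
eef_pos: [564.3, -109.2, 143.8]
tool_rot: [-1.443, 1.558, -0.334]
force: [-0.8, -1.7, 5.9]
width: 16.6
```

Emit:
{"method": "apply_moves", "body": {"targets": [[[1.5,4.1,-1],0,10],[[1.5,0,0],0,10]]}}

```text
clock: 7.6
eef_pos: [559.0, -108.1, 141.1]
tool_rot: [-1.454, 1.559, -0.345]
force: [-2.7, 0.0, 9.8]
width: 16.2
```

```bash
python3 - <<'E'
from h import *
s,R=rep()
E
```

```text
t 7.6 p [ 559.  -108.1  141.1] lev -1.000 r 85.3 F [-2.7  0.   9.8] tan 2.6 rad 0.6 w 16.2
```

```bash
python3 - <<'E'
from h import *
p,d=eyes.get_image("side");cv2.imwrite("pics/side5.png",cv2.resize(p[160:260,230:360],None,fx=6,fy=6,interpolation=cv2.INTER_CUBIC))
s,R=rep();l,r=lev(s['eef_pos']);plan(l+0.05*np.arange(1,11))
E
```

```text
t 7.65 p [ 559.3 -108.2  141.2] lev -1.004 r 85.3 F [-2.9 -0.3  5.4] tan 2.7 rad 1.0 w 16.4
-0.95 [-0.1  4.2 -0.5]
-0.90 [-0.1  4.2 -0.7]
-0.85 [-0.1  4.2 -0.4]
-0.80 [-0.1  4.2 -0.2]
-0.75 [-0.1  4.2 -0. ]
-0.70 [-0.1  4.2  0.2]
-0.65 [-0.1  4.2  0.4]
-0.60 [-0.1  4.2  0.6]
-0.55 [-0.1  4.2  0.8]
-0.50 [-0.   4.1  1. ]
```

View pics/side5.png

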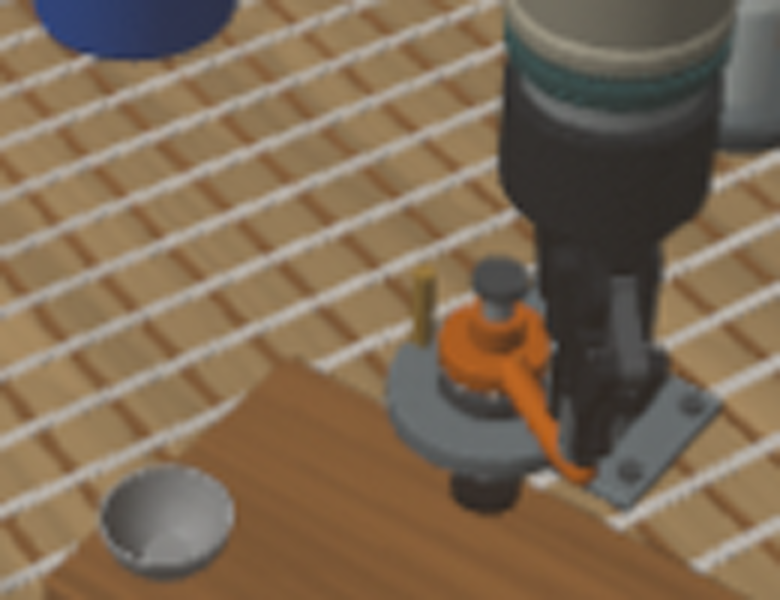

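Emit:
{"method": "apply_moves", "body": {"targets": [[[0.5,4.2,-0.8],0,10],[[0.5,4.2,-0.7],0,10],[[0.5,4.2,-0.4],0,10],[[0.5,4.2,-0.2],0,10]]}}

```text
clock: 8.15
eef_pos: [546.6, -104.0, 141.2]
tool_rot: [-1.424, 1.55, -0.315]
force: [0.1, -2.0, 6.0]
width: 16.5
```

```bash
python3 - <<'E'
from h import *
s,R=rep();l,r=lev(s['eef_pos']);plan(l+0.05*np.arange(1,11))
E
```

```text
t 8.15 p [ 546.6 -104.   141.2] lev -0.847 r 85.3 F [ 0.1 -2.   6. ] tan -0.9 rad 1.8 w 16.5
-0.80 [-0.1  4.3  0.1]
-0.75 [-0.1  4.2  0. ]
-0.70 [-0.1  4.2  0.2]
-0.65 [-0.1  4.2  0.4]
-0.60 [-0.1  4.2  0.6]
-0.55 [-0.1  4.2  0.9]
-0.50 [-0.1  4.1  1.1]
-0.45 [-0.1  4.1  1.3]
-0.40 [-0.1  4.   1.5]
-0.35 [-0.1  3.9  1.7]
```

Emit:
{"method": "apply_moves", "body": {"targets": [[[0.2,4.3,0.1],0,10],[[0.2,4.2,0],0,10],[[0.2,4.2,0.2],0,10]]}}

```text
clock: 8.52
eef_pos: [538.3, -100.0, 141.4]
tool_rot: [-1.441, 1.542, -0.333]
force: [5.5, -5.0, -0.5]
width: 16.4
```

Emit:
{"method": "apply_moves", "body": {"targets": [[[0.2,4.2,0.4],0,10],[[0.2,4.2,0.6],0,10]]}}

```text
clock: 8.78
eef_pos: [536.8, -99.0, 141.4]
tool_rot: [-1.464, 1.529, -0.358]
force: [6.1, -6.2, -2.1]
width: 16.6
```

```bash
python3 - <<'E'
from h import *
s,R=rep();l,r=lev(s['eef_pos']);plan(l+0.05*np.arange(1,11))
E
```

```text
t 8.78 p [536.8 -99.  141.4] lev -0.718 r 85.1 F [ 6.1 -6.2 -2.1] tan -8.4 rad 2.3 w 16.6
-0.67 [-0.2  4.2  0.4]
-0.62 [-0.2  4.2  0.5]
-0.57 [-0.2  4.2  0.8]
-0.52 [-0.2  4.1  1. ]
-0.47 [-0.2  4.1  1.2]
-0.42 [-0.2  4.   1.4]
-0.37 [-0.2  3.9  1.6]
-0.32 [-0.2  3.9  1.8]
-0.27 [-0.1  3.8  2. ]
-0.22 [-0.1  3.7  2.1]
```

```bash
cat >> h.py <<'E'
def plan2(ls,roll=0.,push=0.):
    s,R=st();p=s['eef_pos'];l0,_=lev(p);q=p[:2].copy();Rk=R
    for i,l in enumerate(ls):
        k=knob(l);d=np.array([*(k-q),0.]);
        u=d/np.linalg.norm(d);d=d+u*push
        print("%.2f"%l,(Rk.T@d).round(1));q=k;Rk=Rk@Ro.from_euler('x',roll,degrees=True).as_matrix()
E
python3 - <<'E'
from h import *
s,R=rep();print(R.round(3),s['qpos'].round(2),s['torque'].round(2))
l,r=lev(s['eef_pos']);plan2(l+0.10*np.arange(1,6),-10,4)
E
```

```text
t 8.78 p [536.8 -99.  141.4] lev -0.718 r 85.1 F [ 6.1 -6.2 -2.1] tan -8.4 rad 2.3 w 16.6
[[ 0.039 -0.893  0.448]
 [-0.015  0.448  0.894]
 [-0.999 -0.042  0.004]] [ 0.09  0.59  0.05  1.94 -0.03  0.58  1.26] [-1.3  -0.8  -0.08]
-0.62 [-0.5 12.4  1.4]
-0.52 [-0.5 11.6  4.6]
-0.42 [-0.5  9.9  7.6]
-0.32 [-0.5  7.5 10. ]
-0.22 [-0.4  4.5 11.6]
```

Emit:
{"method": "apply_moves", "body": {"targets": [[[-0.2,12.4,1.4],-10,10],[[-0.2,11.6,4.6],-10,10]]}}

```text
clock: 9.02
eef_pos: [522.2, -89.3, 141.4]
tool_rot: [-1.852, 1.515, -0.391]
force: [5.5, -7.5, -0.2]
width: 16.2
```

```bash
python3 - <<'E'
from h import *
s,R=rep();print(R.round(3))
l,r=lev(s['eef_pos']);plan2(l+0.10*np.arange(1,6),-10,4)
E
```

```text
t 9.03 p [522.2 -89.3 141.4] lev -0.512 r 85.7 F [ 5.5 -7.5 -0.2] tan -9.1 rad 2.0 w 16.2
[[ 0.052 -0.993  0.11 ]
 [-0.021  0.109  0.994]
 [-0.998 -0.054 -0.016]]
-0.41 [-0.6  9.2  8.5]
-0.31 [-0.6  7.4 10.1]
-0.21 [-0.6  4.4 11.7]
-0.11 [-0.5  1.  12.4]
-0.01 [-0.5 -2.4 12.3]
```

Emit:
{"method": "apply_moves", "body": {"targets": [[[-0.3,9.2,8.5],-10,10],[[-0.3,7.4,10],-10,10]]}}

```text
clock: 9.28
eef_pos: [509.5, -75.5, 141.4]
tool_rot: [-2.236, 1.505, -0.42]
force: [5.6, -8.2, -2.3]
width: 16.6
```

```bash
python3 - <<'E'
from h import *
s,R=rep();print(R.round(3))
l,r=lev(s['eef_pos']);plan2(l+0.10*np.arange(1,6),0,4)
E
```

```text
t 9.28 p [509.5 -75.5 141.4] lev -0.293 r 85.8 F [ 5.6 -8.2 -2.3] tan -9.9 rad 0.3 w 16.6
[[ 0.06  -0.968 -0.242]
 [-0.027 -0.244  0.969]
 [-0.998 -0.052 -0.041]]
-0.19 [-0.7  3.  12.2]
-0.09 [-0.6  2.9 12.1]
0.01 [-0.6  1.6 12.4]
0.11 [-0.5  0.4 12.5]
0.21 [-0.5 -0.9 12.5]
```

Emit:
{"method": "apply_moves", "body": {"targets": [[[0.2,2.5,12],0,10]]}}

```text
clock: 9.4
eef_pos: [504.7, -67.6, 141.2]
tool_rot: [-2.265, 1.502, -0.451]
force: [-0.5, -9.9, 10.6]
width: 16.7
```

```bash
python3 - <<'E'
from h import *
s,R=rep()
l,r=lev(s['eef_pos']);plan2(l+0.10*np.arange(1,4),0,4)
E
```

```text
t 9.4 p [504.7 -67.6 141.2] lev -0.185 r 85.5 F [-0.5 -9.9 10.6] tan -8.3 rad 5.4 w 16.7
-0.08 [-0.7  2.1 12.3]
0.02 [-0.6  1.6 12.4]
0.12 [-0.6  0.3 12.5]
```

Emit:
{"method": "apply_moves", "body": {"targets": [[[-0.4,2,12.3],0,10]]}}

```text
clock: 9.52
eef_pos: [500.4, -59.0, 141.3]
tool_rot: [-2.286, 1.499, -0.475]
force: [3.3, -8.2, 0.7]
width: 16.2
```

```bash
python3 - <<'E'
from h import *
s,R=rep()
l,r=lev(s['eef_pos']);plan2(l+0.10*np.arange(1,4),0,4)
E
```

```text
t 9.53 p [500.4 -59.  141.3] lev -0.072 r 85.5 F [ 3.3 -8.2  0.7] tan -8.9 rad 0.2 w 16.2
0.03 [-0.6  0.8 12.5]
0.13 [-0.6  0.2 12.5]
0.23 [-0.5 -1.  12.4]
```

Still at the free-running level, about 9 N.

Emit:
{"method": "apply_moves", "body": {"targets": [[[-0.4,0.8,12.5],0,10]]}}

```text
clock: 9.65
eef_pos: [497.2, -49.5, 141.3]
tool_rot: [-2.306, 1.497, -0.499]
force: [4.3, -7.9, 1.0]
width: 16.1
```

```bash
python3 - <<'E'
from h import *
s,R=rep()
l,r=lev(s['eef_pos']);plan2(l+0.10*np.arange(1,4),0,4)
E
```

```text
t 9.65 p [497.2 -49.5 141.3] lev 0.045 r 85.3 F [ 4.3 -7.9  1. ] tan -8.8 rad -1.8 w 16.1
0.15 [-0.6 -0.4 12.5]
0.25 [-0.6 -1.2 12.4]
0.35 [-0.5 -2.4 12.2]
```

Emit:
{"method": "apply_moves", "body": {"targets": [[[-0.4,0,12.5],0,10]]}}

```text
clock: 9.78
eef_pos: [494.9, -39.6, 141.3]
tool_rot: [-2.32, 1.494, -0.516]
force: [4.4, -8.8, 0.8]
width: 16.5
```

```bash
python3 - <<'E'
from h import *
s,R=rep()
l,r=lev(s['eef_pos']);plan2(l+0.08*np.arange(1,4),0,4)
E
```

```text
t 9.78 p [494.9 -39.6 141.3] lev 0.164 r 85.2 F [ 4.4 -8.8  0.8] tan -9.4 rad -2.8 w 16.5
0.24 [-0.5 -1.5 10.7]
0.32 [-0.4 -2.  10.6]
0.40 [-0.4 -2.8 10.4]
```

Emit:
{"method": "apply_moves", "body": {"targets": [[[-0.3,-1.5,11],0,10]]}}

```text
clock: 9.9
eef_pos: [494.0, -30.8, 141.2]
tool_rot: [-2.342, 1.493, -0.542]
force: [1.9, -9.4, 3.6]
width: 16.5
```

```bash
python3 - <<'E'
from h import *
s,R=rep()
l,r=lev(s['eef_pos']);plan2(l+0.08*np.arange(1,4),0,4)
E
```

```text
t 9.9 p [494.  -30.8 141.2] lev 0.268 r 85.1 F [ 1.9 -9.4  3.6] tan -9.5 rad -1.2 w 16.5
0.35 [-0.4 -2.3 10.5]
0.43 [-0.4 -3.  10.4]
0.51 [-0.3 -3.8 10.1]
```

Emit:
{"method": "apply_moves", "body": {"targets": [[[-0.3,-2.2,10.6],0,10]]}}

```text
clock: 10.02
eef_pos: [494.0, -22.3, 141.2]
tool_rot: [-2.365, 1.491, -0.568]
force: [2.7, -10.1, 2.8]
width: 16.4
```

```bash
python3 - <<'E'
from h import *
s,R=rep()
l,r=lev(s['eef_pos']);plan2(l+0.08*np.arange(1,4),0,4)
E
```

```text
t 10.03 p [494.  -22.3 141.2] lev 0.368 r 85.0 F [  2.7 -10.1   2.8] tan -10.1 rad -3.1 w 16.4
0.45 [-0.4 -3.1 10.3]
0.53 [-0.3 -4.  10. ]
0.61 [-0.3 -4.8  9.7]
```

Emit:
{"method": "apply_moves", "body": {"targets": [[[-0.3,-2.6,9],0,10]]}}

```text
clock: 10.15
eef_pos: [494.6, -15.3, 141.1]
tool_rot: [-2.389, 1.49, -0.596]
force: [2.7, -9.8, 2.1]
width: 16.5
```

```bash
python3 - <<'E'
from h import *
s,R=rep()
l,r=lev(s['eef_pos']);plan2(l+0.05*np.arange(1,4),0,4.5)
E
```

```text
t 10.15 p [494.6 -15.3 141.1] lev 0.450 r 84.9 F [ 2.7 -9.8  2.1] tan -9.5 rad -3.8 w 16.5
0.50 [-0.3 -2.9  8.3]
0.55 [-0.3 -3.5  8. ]
0.60 [-0.2 -3.9  7.8]
```

Emit:
{"method": "apply_moves", "body": {"targets": [[[-0.2,-3,9],0,10]]}}

```text
clock: 10.28
eef_pos: [495.6, -8.8, 141.1]
tool_rot: [-2.419, 1.488, -0.63]
force: [2.4, -11.0, 3.6]
width: 16.4
```

```bash
python3 - <<'E'
from h import *
s,R=rep()
l,r=lev(s['eef_pos']);plan2(l+0.06*np.arange(1,4),0,4.5)
E
```

```text
t 10.28 p [495.6  -8.8 141.1] lev 0.528 r 84.8 F [  2.4 -11.    3.6] tan -10.3 rad -4.4 w 16.4
0.59 [-0.3 -3.8  8.8]
0.65 [-0.3 -4.6  8.4]
0.71 [-0.2 -5.1  8.1]
```

Emit:
{"method": "apply_moves", "body": {"targets": [[[-0.2,-3.8,8.6],0,10]]}}

```text
clock: 10.4
eef_pos: [497.1, -3.1, 141.0]
tool_rot: [-2.461, 1.487, -0.677]
force: [0.4, -13.2, 5.5]
width: 16.6
```

```bash
python3 - <<'E'
from h import *
s,R=rep()
l,r=lev(s['eef_pos']);plan2(l+0.06*np.arange(1,4),0,4.5)
E
```

```text
t 10.4 p [497.1  -3.1 141. ] lev 0.598 r 84.8 F [  0.4 -13.2   5.5] tan -12.7 rad -3.8 w 16.6
0.66 [-0.3 -4.3  8.6]
0.72 [-0.3 -5.2  8.1]
0.78 [-0.2 -5.6  7.8]
```

Emit:
{"method": "apply_moves", "body": {"targets": [[[-0.2,-3.4,6.9],0,10]]}}

```text
clock: 10.52
eef_pos: [498.2, 0.7, 141.0]
tool_rot: [-2.511, 1.485, -0.731]
force: [-0.1, -12.8, 6.3]
width: 16.0
```

```bash
python3 - <<'E'
from h import *
s,R=rep()
l,r=lev(s['eef_pos']);plan2(l+0.03*np.arange(1,4),0,5)
E
```

```text
t 10.53 p [498.2   0.7 141. ] lev 0.644 r 84.7 F [ -0.1 -12.8   6.3] tan -12.2 rad -3.8 w 16.0
0.67 [-0.3 -3.2  6.9]
0.70 [-0.2 -4.   6.4]
0.73 [-0.2 -4.2  6.3]
```

Emit:
{"method": "apply_moves", "body": {"targets": [[[-0.2,-3.4,6.9],0,10]]}}

```text
clock: 10.65
eef_pos: [499.3, 3.9, 141.0]
tool_rot: [-2.564, 1.484, -0.789]
force: [-0.2, -13.5, 6.3]
width: 16.4
```

```bash
python3 - <<'E'
from h import *
s,R=rep()
l,r=lev(s['eef_pos']);plan2(l+0.03*np.arange(1,4),0,5)
E
```

```text
t 10.65 p [499.3   3.9 141. ] lev 0.684 r 84.8 F [ -0.2 -13.5   6.3] tan -12.8 rad -4.5 w 16.4
0.71 [-0.3 -3.4  6.7]
0.74 [-0.3 -4.3  6.2]
0.77 [-0.2 -4.4  6.1]
```

Emit:
{"method": "apply_moves", "body": {"targets": [[[-0.3,-4.2,6.5],0,10]]}}

```text
clock: 10.78
eef_pos: [500.4, 6.6, 141.0]
tool_rot: [-2.633, 1.482, -0.863]
force: [-2.1, -13.3, 7.8]
width: 16.4
```

```bash
python3 - <<'E'
from h import *
s,R=rep();print(R.round(2).tolist())
l,r=lev(s['eef_pos']);plan2(l+0.03*np.arange(1,4),0,5)
E
```

```text
t 10.78 p [500.4   6.6 141. ] lev 0.718 r 84.7 F [ -2.1 -13.3   7.8] tan -13.2 rad -3.0 w 16.4
[[0.06, -0.98, -0.2], [-0.07, -0.2, 0.98], [-1.0, -0.04, -0.08]]
0.75 [-0.4 -3.4  6.7]
0.78 [-0.3 -4.4  6.1]
0.81 [-0.3 -4.6  6. ]
```

Emit:
{"method": "apply_moves", "body": {"targets": [[[-0.3,-4.2,6.5],0,10]]}}

```text
clock: 10.9
eef_pos: [501.4, 9.1, 141.0]
tool_rot: [-2.702, 1.481, -0.938]
force: [-1.7, -14.2, 8.1]
width: 16.1
```

```bash
python3 - <<'E'
from h import *
s,R=rep()
l,r=lev(s['eef_pos']);plan2(l+0.03*np.arange(1,4),0,5)
E
```

```text
t 10.9 p [501.4   9.1 141. ] lev 0.750 r 84.7 F [ -1.7 -14.2   8.1] tan -13.7 rad -4.1 w 16.1
0.78 [-0.4 -3.7  6.6]
0.81 [-0.3 -4.6  6. ]
0.84 [-0.3 -4.8  5.8]
```

Emit:
{"method": "apply_moves", "body": {"targets": [[[-0.3,-4.4,6.2],0,10]]}}

```text
clock: 11.02
eef_pos: [502.4, 11.1, 141.0]
tool_rot: [-2.777, 1.479, -1.018]
force: [-3.4, -13.9, 8.7]
width: 16.3
```

```bash
python3 - <<'E'
from h import *
s,R=rep()
p,d=eyes.get_image("side");cv2.imwrite("pics/side6.png",cv2.resize(p[160:260,230:360],None,fx=6,fy=6,interpolation=cv2.INTER_CUBIC))
rep()
E
```

```text
t 11.03 p [502.4  11.1 141. ] lev 0.777 r 84.7 F [ -3.4 -13.9   8.7] tan -14.0 rad -2.9 w 16.3
t 11.07 p [502.6  11.8 141. ] lev 0.785 r 84.7 F [ -2.6 -11.9   8.4] tan -11.8 rad -2.8 w 16.1
```

View pics/side6.png

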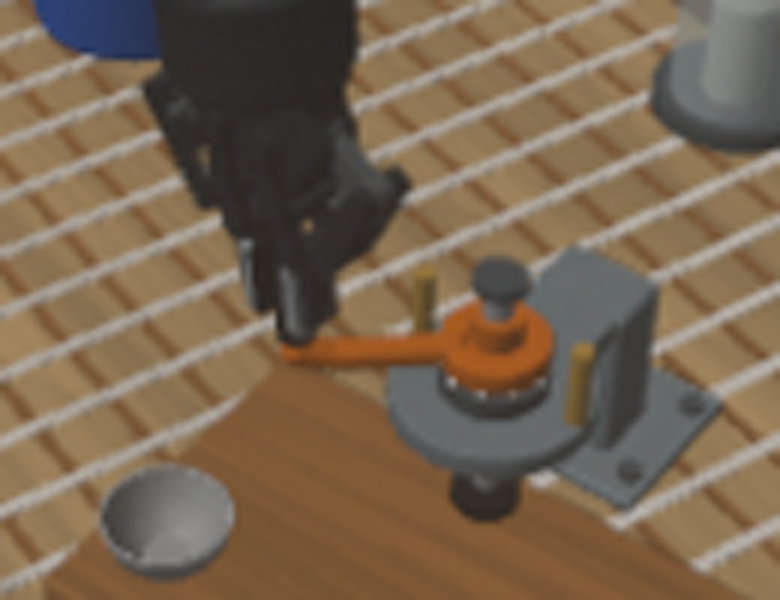

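The foot is now pressed down and the lever looks seated. The moving force reached 14.0 N. Next I'll relax, release and retreat.

Emit:
{"method": "apply_moves", "body": {"targets": [[[0,0,0],0,10],[[0,0,0],0,10]]}}

```text
clock: 11.32
eef_pos: [501.1, 8.3, 141.1]
tool_rot: [-2.808, 1.478, -1.057]
force: [1.7, -5.1, 5.5]
width: 16.2
```

```bash
python3 - <<'E'
from h import *
rep()
E
```

```text
t 11.32 p [501.1   8.3 141.1] lev 0.741 r 84.7 F [ 1.7 -5.1  5.5] tan -4.0 rad -3.5 w 16.2
```

Emit:
{"method": "apply_moves", "body": {"targets": [[[0,0,0],0,30],[[0,0,0],0,45],[[0,0,0],0,50],[[0,0,0],0,50]]}}

```text
clock: 11.82
eef_pos: [499.2, 9.8, 139.9]
tool_rot: [-2.836, 1.481, -1.083]
force: [-0.2, -0.4, -0.0]
width: 50.0
```

```bash
python3 - <<'E'
from h import *
rep()
E
```

```text
t 11.82 p [499.2   9.8 139.9] lev 0.748 r 87.0 F [-0.2 -0.4 -0. ] tan -0.5 rad 0.1 w 50.0
```

Emit:
{"method": "apply_moves", "body": {"targets": [[[-12,0,0],0,50],[[-20,0,0],0,50],[[-25,0,0],0,50],[[-30,0,0],0,50],[[-40,0,0],0,50]]}}

```text
clock: 12.45
eef_pos: [491.7, 20.9, 270.2]
tool_rot: [-2.89, 1.484, -1.135]
force: [0.8, 1.7, -1.0]
width: 50.1
```

```bash
python3 - <<'E'
from h import *
s,R=rep();print(R.round(2).tolist())
p,d=eyes.get_image("side");cv2.imwrite("pics/side7.png",cv2.resize(p[160:260,230:360],None,fx=6,fy=6,interpolation=cv2.INTER_CUBIC))
np.savez("side7.npz",p=p)
ms=masks(p);print(blob(ms['black'],(260,180,300,225)),blob(ms['orange'],(260,180,345,250)))
p0=np.load("side0.npz")['p'];m0=masks(p0);print(blob(m0['orange'],(260,180,345,250)))
E
```

```text
t 12.45 p [491.7  20.9 270.2] lev 0.821 r 98.5 F [ 0.8  1.7 -1. ] tan 1.9 rad 0.1 w 50.1
[[0.04, -0.98, -0.18], [-0.08, -0.18, 0.98], [-1.0, -0.02, -0.08]]
[([279.54, 211.34], [277, 204, 6, 16, 90])] [([305.57, 218.05], [283, 212, 38, 11, 175])]
[([304.17, 216.6], [280, 212, 41, 11, 197])]
```

View pics/side7.png

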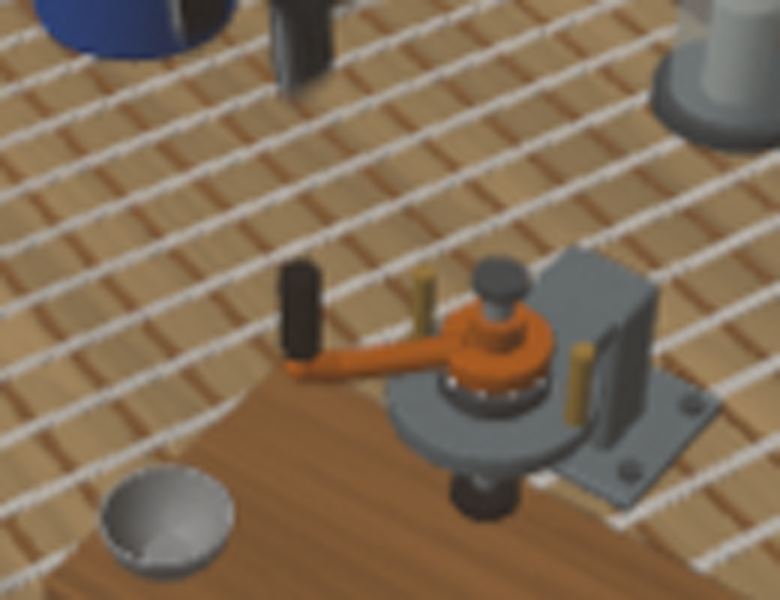

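Emit:
{"method": "apply_moves", "body": {"targets": [[[0,0,40],0,50],[[0,0,50],0,50],[[0,0,50],0,50],[[0,0,50],0,50],[[0,0,20],0,50],[[0,0,0],0,50]]}}

```text
clock: 13.25
eef_pos: [458.0, 234.7, 264.0]
tool_rot: [-2.652, 1.478, -0.899]
force: [-0.1, -0.5, -0.8]
width: 49.8
```

```bash
python3 - <<'E'
from h import *
p0=onz("side",(278.53,203.83),152);p1=onz("side",(279.54,211.34),152);print(p0,p1,lev(p0),lev(p1), lev(p1+np.array([*knob(1.045),152])-p0))
s,R=rep()
p,d=eyes.get_image("top");np.savez("top8.npz",p=p)
mt=masks(p);print(blob(mt['black'],(255,200,280,225)),)
t0=np.load("top0.npz")['p']
a=np.hstack([cv2.resize(x[150:260,240:350],None,fx=3.6,fy=3.6,interpolation=cv2.INTER_CUBIC) for x in(t0,p)]);cv2.imwrite("pics/top8.png",a)
for z in(0,): print(onz("top",(271,211.28),152))
s0=np.load("side0.npz")['p'];s1,_=eyes.get_image("side")
df=cv2.absdiff(s0,s1).max(2);cv2.imwrite("pics/df.png",np.vstack([s1[:],cv2.merge([df]*3)])[:, :][120:720:1][:600])
E
```

```text
[512.8357512   23.91625709 152.        ] [499.8900834   -0.52056298 152.        ] (np.float64(0.9734312903637772), np.float64(82.26225397179725)) (np.float64(0.6367058078883012), np.float64(82.7448828983015)) (np.float64(0.7155821815144023), np.float64(83.37451839459786))
t 13.25 p [458.  234.7 264. ] lev 1.470 r 286.6 F [-0.1 -0.5 -0.8] tan -0.3 rad -0.4 w 49.8
[([278.11, 214.0], [277, 211, 3, 7, 19])]
[513.72127321  29.86957221 152.        ]
```

View pics/top8.png

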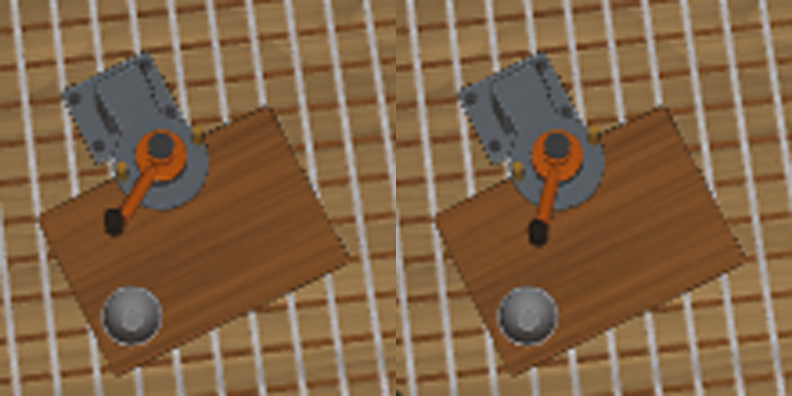

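View pics/df.png

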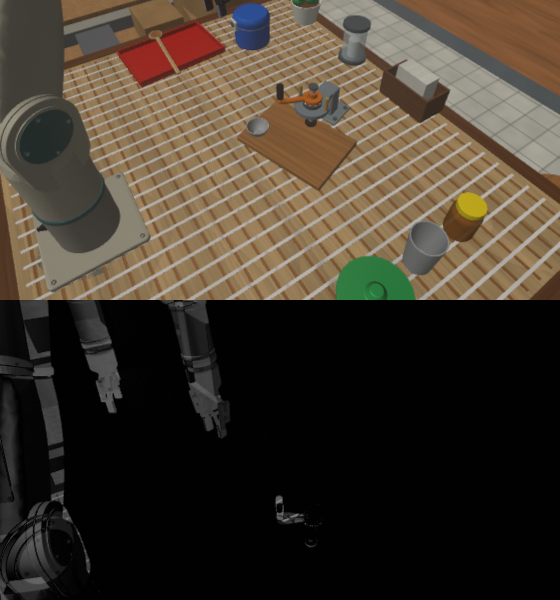

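```bash
python3 - <<'E'
from h import *
rep(); print(ctrl.finish_job())
E
```

```text
t 13.35 p [458.7 232.3 264. ] lev 1.469 r 284.1 F [ 0.3 -1.  -0.1] tan -0.2 rad -1.0 w 50.3
the job is handed in; nothing more can be done
None
```

I tightened the clamp, with the force at the knob while turning reaching about 14.0 N, and handed the job in at 13.35 s. I gripped the knob and lifted the lever about 8 mm. I swung it from about +1.04 rad back to −1.14 rad, past the middle of its arc, and let it drop into the teeth. Then I turned it clockwise, let go and backed the arm away.

**Force:** It held at about 9 N while the foot was clear of the board. It then rose through 12.2, 12.8, 13.2 and 13.7 to 14.0 N, where I stopped. The readings are noisy by about 0.5 N. I did not test the tightness again after letting go.

**Seating and surroundings:** In the last pictures the lever's collar is at its original seated height, and the gripper is clear and unloaded. The before-and-after pictures show no change to the board, bowl or other objects; only the arm, the lever and the clamp foot moved.

**Disagreements:**
- The two cameras differed by about 5 mm in y. I settled this by fitting the screw axis to the lever's arc, with residuals of about 0.13 mm.
- After release the knob showed at about 0.72 rad, while the gripper had read 0.78 rad under load. I take this as the gripper flexing and tilting plus the lever's play.

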